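Index the tin-filling table by one notch

TASK

Bring the open, empty tin under the filling spout: with a fingertip press in the black plunger in the fork of the rotary table, turn the table by the fork to the next notch in the direction that brings the open tin to the spout, and let the plunger spring fully up into that notch so that the table is locked again. Only push and press: leave all the tins standing in their nests, and leave the other things on the bench where they are.

Things in the scene. Friction and masses are not known exactly. Their poses are not given: they have to be found in the camera images.
- plunger (a joint): Spring plunger with a round black cap, 34 mm wide, 10 mm thick. Value in m: 0 = fully up, its collar in a notch locks the table; 0.013 = fully in. Spring 3.5 N at the start, about 7 N fully in. Pressed 8 mm or more (aim for 11 to 13) the table can turn. Let go between notches it stays 8 mm down and slides under the ring; at the next notch it springs up by itself and stops the table.
- turntable (a joint): Angle of the turntable on its fixed base in rad, counter-clockwise from above positive, about 0 at the start (locked, up to 0.015 rad of play either way). Eight notches 0.785 rad (45 degrees) apart. Friction is light, 1 to 2 N at the fork; it stays where it is left.
- plunger_top (a point): Centre of the top of the plunger's cap, 100 mm above the work surface when up; sinks as it is pressed. It goes round with the turntable, 165 mm from the axis, and is opposite the spout at the start. Frame: x towards the turntable's axis, z up.
- fork (a point): Point mid-way between the fork's two upright steel plates, at their top edge (128 mm above the work surface, 28 mm above the raised cap that lies under it). The plates face each other across the direction of travel, 50 mm clear between them, 45 mm long along the radius, 7 mm thick; 60 mm below lies the steel arm. A fingertip let in from above presses the cap and, moved sideways, pushes a plate and turns the table.
- axis (a point): Point on the vertical axis of the turntable, at its top face, 58 mm above the work surface. An aluminium disc, 244 mm diameter, with five black nests for tins, inside a fixed notched steel ring (362 mm diameter), on a plywood board 420 mm square, 18 mm thick.
- spout (a point): Centre of the mouth of the filling spout (aluminium funnel on a post fixed to the board), 150 mm above the work surface, 85 mm from the axis, above one nest. Post and funnel reach up to 216 mm.
- open_tin_mid (a point): Centre (half-way up, 81 mm above the work surface) of the open, empty tin: aluminium, no lid, 49 mm diameter, 46 mm tall. At the start it stands one nest to the left or right of the spout (45 degrees round the axis). Loose in its nest, which is 8 mm deep with 2 mm of play.
- lidded_tin0_mid (a point): Centre of a tin with its lid on, full, 51 mm over the lid, 46 mm tall, loose in another nest of the turntable. Not to be taken out.
- lidded_tin1_mid (a point): Centre of a tin with its lid on, full, 51 mm over the lid, 46 mm tall, loose in another nest of the turntable. Not to be taken out.
- lidded_tin2_mid (a point): Centre of a tin with its lid on, full, 51 mm over the lid, 46 mm tall, loose in another nest of the turntable. Not to be taken out.
- lidded_tin3_mid (a point): Centre of a tin with its lid on, full, 51 mm over the lid, 46 mm tall, loose in another nest of the turntable. Not to be taken out.
- pin_pot: Bystander, leave alone: small grey pot, 48 mm diameter, 35 mm tall, on a corner of the plywood board. Origin at the centre of its underside.
- tin_lid: Bystander, leave alone: loose tin lid, 53 mm diameter, 10 mm thick, on a corner of the plywood board. Origin at the centre of its underside.
- twine_spool: Bystander, leave alone: spool of twine, 75 mm diameter, 77 mm tall. Origin at the centre of its underside.
- tape_roll: Bystander, leave alone: roll of clear tape lying flat, 100 mm diameter, 45 mm tall. Origin at the centre of its underside.
- wire_reel: Bystander, leave alone: copper wire reel, 60 mm diameter, 40 mm tall. Origin at the centre of its underside.
- small_carton: Bystander, leave alone: small cardboard box 110 x 80 x 50 mm. Origin at the centre of its underside.
Things that resemble listed ones, but are neither listed nor needed, are in the scene too. What is shaped like the part that bears lidded_tin3_mid but turquoise is not meant.

How it is judged (in metres and radians):
On the way, in this order (a step that is already met when the one before it is completed fails the run):
1. the plunger is pressed in far enough to free the table (value of joint plunger above 0.008 m), for 0.1 s.
2. the table is turned while the plunger is out of its notch (value of joint plunger above 0.006 m and (value of joint turntable above 0.2 rad or value of joint turntable below -0.2 rad)), for 0.05 s.
3. the open tin is under the spout and the plunger is up in the notch (horizontal distance between open_tin_mid and spout below 0.008 m and value of joint plunger below 0.002 m), for 0.2 s.
At the end, for the whole second after the job is handed in: The open tin's centre is within 8 mm (horizontally) of the spout's centre, the plunger is up to within 2 mm of its top position in the notch, the table is still, and all tins stand upright in their nests (all of step 3 and velocity of joint turntable between -0.02 and 0.02 rad/s and angle between each of open_tin_mid, lidded_tin0_mid, lidded_tin1_mid, lidded_tin2_mid, lidded_tin3_mid's own z axis and vertical below 0.1 rad and height (world z) of each of open_tin_mid, lidded_tin0_mid, lidded_tin1_mid, lidded_tin2_mid, lidded_tin3_mid below 0.087 m); the robot touches nothing.
It fails at once if a tin is lifted, tipped or knocked out of its nest (height (world z) of any of open_tin_mid, lidded_tin0_mid, lidded_tin1_mid, lidded_tin2_mid, lidded_tin3_mid above 0.089 m or angle between any of open_tin_mid, lidded_tin0_mid, lidded_tin1_mid, lidded_tin2_mid, lidded_tin3_mid's own z axis and vertical above 0.2 rad or horizontal distance between any of open_tin_mid, lidded_tin0_mid, lidded_tin1_mid, lidded_tin2_mid, lidded_tin3_mid and axis above 0.097 m or horizontal distance between any of open_tin_mid, lidded_tin0_mid, lidded_tin1_mid, lidded_tin2_mid, lidded_tin3_mid and axis below 0.073 m).
It fails at once if another thing on the bench is moved by more than 20 mm (distance of any of pin_pot, tin_lid, twine_spool, tape_roll, wire_reel, small_carton from where it was at the start of the episode above 0.02 m).
It also fails if it takes over 38 s, if anything falls off the work surface, if the arm or the gripper's body presses on something with over 40 N, if the wrist force passes 120 N, or if a joint passes its speed limit or range.

ROBOT

A 6-joint arm with a two-finger parallel gripper is mounted at the origin on the work surface. World frame = base frame: x ahead of the robot, y to its left, z up, the work surface at z = 0. Lengths are in mm, angles in rad, forces in N, time in s.
With the tool pointing down it reaches from about 325 to 775 mm from the base axis. Payload 9.3 kg.
Tool frame: the origin (TCP) lies midway between the tips of the shut fingers; the grasp point (between the pads) lies 19 mm behind it; z points along the fingers, y is the line along which they close (so a half turn about z gives the same grasp; the last joint's range is limited). The gripper opens to 85 mm and grips with 20 to 120 N. Pads are 22 mm wide; open, the fingers measure 114 mm over their backs; the gripper's body (76 mm by 85 mm) begins 54 mm behind the grasp point. The pads swing forward as they close: fully open they stand 13 mm farther back than shut.
Start: joints at [-1.383, 0.259, 0.021, 1.334, 0, 1.418], TCP at [183.826, -518.367, 231.279] pointing down, gripper open.
Joint ranges: [-3.04, 3.04], [-0.91, 1.82], [-1.04, 1.36], [-1.92, 1.95], [-1.52, 1.45], [-3.14, 3.14]. Speed limits (rad/s): [2.22, 2.22, 2.79, 3.14, 3.14, 3.14].

INTERFACE

Orientations are given as a unit quaternion [x, y, z, w].
In Python, from station import r, cams gives the robot as it stands. The module is installed in compiled form; this text tells all that it offers.
- The arm moves only by the tool servo_tool, never from a script. Its argument "steps" is a list of rows, each an object of numbers: "dx", "dy", "dz": the shift along the tool's x, y, z in mm; "yaw": the turn about the tool's z in rad; "fingers": the finger opening in mm, from 0 to 85.4. In form: [{"dx": .., "dy": .., "dz": .., "yaw": .., "fingers": ..}, ...]. A call has exactly 5 rows; each row is the pose to reach, as a shift and turn from the pose commanded when the call began, along the tool's axes at that moment; what a row does not reach only later rows make up. A row lasts 1/10 s, in which the tool goes at most 50 mm and 8.59 degrees, less where a joint would pass 70% of its speed; a pose out of reach is approached as far as the arm can. A call with a gripper value outside its range is refused whole. The fingers move at their own pace and stop on an object; "grip_force" is the grip in N (left out, the last holds). Time passes only in rows, so rows that repeat a pose let the fingers close, or fill a call up. It gives the time, the measured TCP pose, the force, the opening and the grip force at its end, in the units of the state.
- r.get_obs(): the state, without advancing time (a new reading comes with each control period).
- cams.read_camera(name): name is "scene" or "top" or "wrist"; returns a dict with "image" (480x640x3 uint8, red, green, blue), "K" (3x3 intrinsics, pixels), "distortion" ([k1, k2, p1, p2, k3] as OpenCV has them; the pictures are not rectified), "position" and "attitude" of the camera in the world; the wrist camera has in their place "tool_from_camera" (4x4, takes a point from camera to tool coordinates, whose origin is the TCP and whose axes are the flange's). Camera axes: x right, y up, looking along -z (the intrinsics and any distortion apply to the point x, -y, -z); pixel columns grow to the right and rows downward; lengths in mm; the calibration is good to about 2 mm. A picture is of the moment at which its call begins: read the wrist's pose just before it. There is no depth.
- r.close_job(): hands the job in; it is judged then, once.
The state is a dict: "time_s": time; "q": joint angles; "joint_velocities": joint speeds; "joint_torque": joint torques, N m; "tcp_pos": TCP position; "ee_rot": TCP orientation; "wrist_force": force on the tool from outside, world axes, zero at the start; "wrist_torque": the same for the moment, N m; "gripper_width": finger opening in mm; "finger_force": force on a finger pad.
Only numpy, scipy, OpenCV 4.12 (cv2) and the standard library are available. Lean on these libraries where they do the work, as an engineer would, in place of code of your own. Each camera call takes 0.05 s, during which the arm holds its last target. There are 200 camera calls.

## Working session

There is one attempt and no reset: what is moved stays moved. The work goes in short steps, Python scripts to look and compute and a tool call to move; the robot and the scene stay as the last step left them, time stands still between calls to the robot, and variables do not carry over. Pictures are saved under pics/ and viewed, at most 10 in all, crops included, and the job is handed in when it is done.

Besides the shell and the picture viewer there is one more tool, called after ">>>" by a JSON object that holds its "api" and its "payload". servo_tool: Moves the arm, as the interface text tells. Its arguments: {"type":"object","properties":{"steps":{"type":"array","items":{"type":"object","properties":{"dx":{"type":"number"},"dy":{"type":"number"},"dz":{"type":"number"},"yaw":{"type":"number"},"fingers":{"type":"number"}}}},"grip_force":{"type":"number"}},"required":["steps"]}

```bash
mkdir -p pics; python3 - <<'E'
from station import r,cams
import cv2,pickle
o=r.get_obs();print(o)
for n in("scene","top"):
    c=cams.read_camera(n);pickle.dump(c,open(n+'.pkl','wb'));cv2.imwrite(f'pics/{n}1.png',c['image'][:,:,::-1])
    print(n,c['K'],c['distortion'],c['position'],c['attitude'])
E
```

```text
{'time_s': 0.0, 'q': array([-1.38258275e+00,  2.59214505e-01,  2.07553812e-02,  1.33368594e+00,
        2.01376974e-05,  1.41820739e+00]), 'joint_velocities': array([ 0.00032269,  0.0003924 ,  0.00194034, -0.00079859, -0.00028651,
        0.00053087]), 'joint_torque': array([ 4.07622865e-04, -5.55640090e+01,  3.44524956e+01,  1.36781266e-02,
       -1.80977991e-04, -3.39897974e-05]), 'tcp_pos': array([ 183.78894313, -518.09229872,  230.65152763]), 'ee_rot': array([ 9.85516580e-01,  1.69577759e-01, -1.94415299e-06, -6.74439163e-04]), 'wrist_force': array([ 0.61985765, -0.2357552 , -0.45752808]), 'wrist_torque': array([ 0.01952221, -0.05372094, -0.05270282]), 'finger_force': 0.0, 'gripper_width': 85.46944552579457}
scene [[615.37168221   0.         321.23172833]
 [  0.         615.37168221 236.13507438]
 [  0.           0.           1.        ]] [-0.15512179  0.          0.          0.          0.        ] [1208.94032081 -644.49653323 1140.14619024] [0.32770104 0.13943025 0.36255684 0.86123386]
top [[553.49142218   0.         317.10121091]
 [  0.         553.49142218 235.11257108]
 [  0.           0.           1.        ]] [-0.01756124  0.          0.          0.          0.        ] [ 441.57024156    4.47017638 1299.95319682] [ 0.02513525 -0.03275629 -0.69747106  0.71542251]
```

View pics/top1.png

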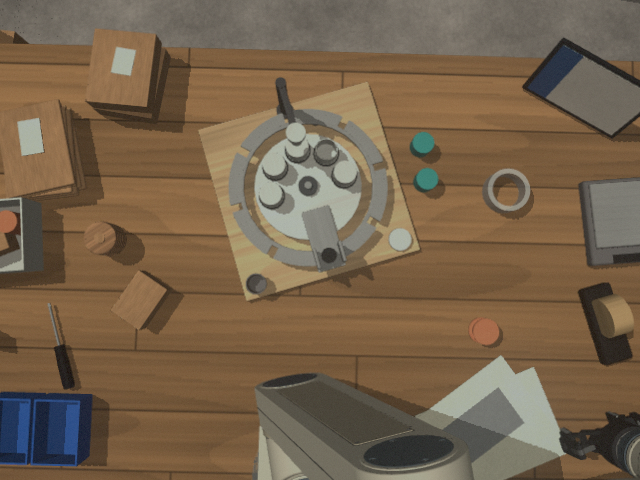

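View pics/scene1.png

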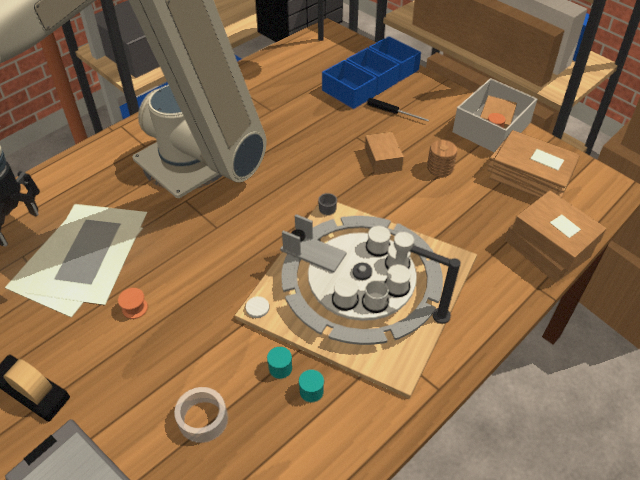

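The top view shows the cap near (328,256), the hub at (308,185) and the open tin (dark inside) at (326,152), to the right of the spout at (297,135). The table must turn counter-clockwise, which moves the fork to the right in the picture (−y). In the scene view the fork is at (298,238).

```bash
cat > h.py <<'E'
import numpy as np,cv2
from scipy.spatial.transform import Rotation as R
def ray(c,u,v):
    p=cv2.undistortPoints(np.array([[[u,v]]],float),c['K'],np.array(c['distortion']))[0,0]
    d=R.from_quat(c['attitude']).as_matrix()@np.array([p[0],-p[1],-1]); return np.array(c['position']),d
def onz(c,u,v,z):
    o,d=ray(c,u,v); return o+d*(z-o[2])/d[2]
E
python3 - <<'E'
from h import *
import pickle
t=pickle.load(open('top.pkl','rb'));s=pickle.load(open('scene.pkl','rb'))
def blob(c,x0,y0,x1,y1,th):
    g=c['image'][y0:y1,x0:x1].max(2); n,l,st,ce=cv2.connectedComponentsWithStats((g<th).astype(np.uint8))
    for i in range(1,n):
        if st[i,4]>40: print(st[i],ce[i]+[x0,y0])
blob(t,308,240,350,275,60);blob(t,295,170,325,200,90)
a=onz(t,308.5,185.5,66);p=onz(t,328.5,255.5,100);sp=onz(t,296,132,216);op=onz(t,326,152,104)
print(a,p,sp,op,np.hypot(*(a-p)[:2]),np.hypot(*(a-op)[:2]))
# outer ring ellipse centre: sample rays of ring edge at z~45
cv2.imwrite('pics/c.png',np.hstack([cv2.resize(t['image'][100:300,190:430,::-1],None,fx=2.5,fy=2.5,interpolation=2)]))
E
```

```text
[ 14   8  14  15 156] [328.46153846 254.80128205]
[  4   7  18  19 223] [307.83856502 185.92825112]
[654.65498336  14.59809288  66.        ] [496.49704616 -33.07195873 100.        ] [736.02399636  41.1408584  216.        ] [723.50595982 -22.17987539 104.        ] 165.18585568947827 78.05815722711299
```

View pics/c.png

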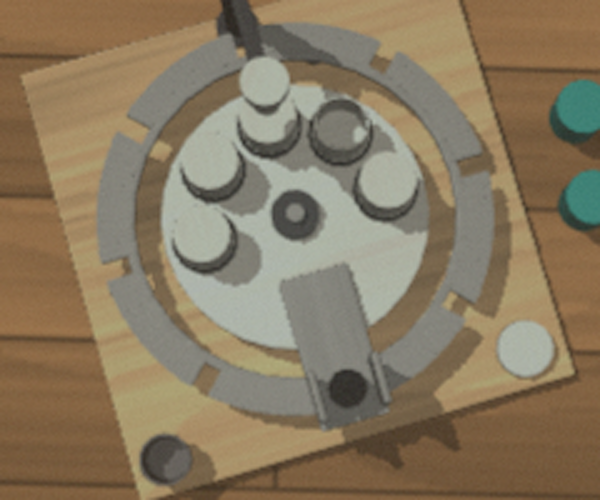

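Close-up: the right-hand tin is the open one, and the tool's y axis already lies along the fork's direction of travel. I'm moving over the fork with the fingers shut.

>>> {"api": "servo_tool", "payload": {"steps": [{"dx": 36,"dy": -28,"fingers": 0},{"dx": 72,"dy": -56,"fingers": 0},{"dx": 108,"dy": -84,"fingers": 0},{"dx": 144,"dy": -112,"fingers": 0},{"dx": 180,"dy": -140,"fingers": 0}]}}

```text
invalid input at $.steps[0]: expected keys dx, dy, dz, yaw, fingers
```

>>> {"api": "servo_tool", "payload": {"steps": [{"dx": 36,"dy": -28,"fingers": 0},{"dx": 72,"dy": -56,"fingers": 0},{"dx": 108,"dy": -84,"fingers": 0},{"dx": 144,"dy": -112,"fingers": 0},{"dx": 180,"dy": -140,"fingers": 0}]}}

```text
invalid input at $.steps[0]: expected keys dx, dy, dz, yaw, fingers
```

>>> {"api": "servo_tool", "payload": {"steps": [{"dx": 25,"dy": -20,"fingers": 0},{"dx": 50,"dy": -40,"fingers": 0},{"dx": 75,"dy": -60,"fingers": 0},{"dx": 97,"dy": -72,"fingers": 0},{"dx": 97,"dy": -72,"fingers": 0}]}}

```text
invalid input at $.steps[0]: expected keys dx, dy, dz, yaw, fingers
```

```bash
python3 - <<'E'
from station import r,cams
from h import *
o=r.get_obs();c=cams.read_camera('wrist');print(o['tcp_pos'],o['ee_rot'],o['time_s'],o['gripper_width'],c['K'],c['distortion'],c['tool_from_camera'])
cv2.imwrite('pics/w1.png',c['image'][:,:,::-1])
Rm=R.from_quat(o['ee_rot']).as_matrix();d=Rm.T@(np.array([497,-33,o['tcp_pos'][2]])-o['tcp_pos']);print('to fork, tool axes',d)
import pickle;pickle.dump((o,c),open('w1.pkl','wb'))
E
```

```text
[ 183.75969955 -518.13317836  230.71830418] [ 9.85523134e-01  1.69539935e-01 -2.24699259e-05 -6.01911939e-04] 0.1 85.42928452706917 [[408.98494422   0.         319.13446032]
 [  0.         408.98494422 241.7973981 ]
 [  0.           0.           1.        ]] [-0.01874918  0.          0.          0.          0.        ] [[-9.08096106e-04  9.55765527e-01  2.94128258e-01  7.44869113e+01]
 [ 9.99999403e-01  1.04654519e-03 -3.13319945e-04  3.81299875e-01]
 [-6.07278915e-04  2.94127798e-01 -9.55765907e-01 -1.43020751e+02]
 [ 0.00000000e+00  0.00000000e+00  0.00000000e+00  1.00000000e+00]]
to fork, tool axes [ 457.3503533  -352.56786128    0.49405958]
```

View pics/w1.png

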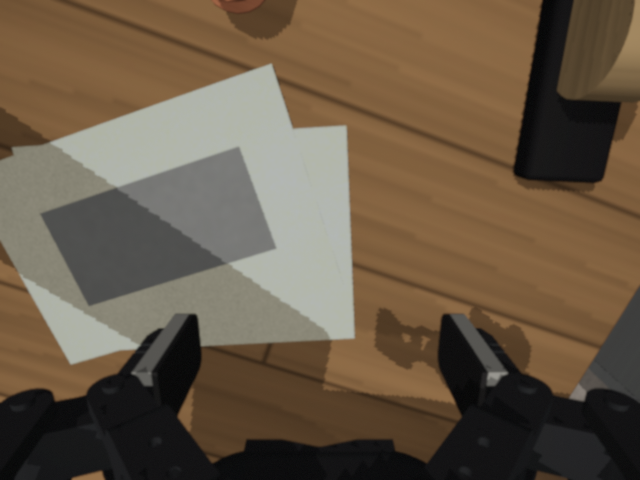

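The rows were refused because every key is required, so the arm has not moved. The picture shows only paper and bench under the open gripper. I'm repeating the moves with all keys.

>>> {"api": "servo_tool", "payload": {"steps": [{"dx": 36,"dy": -28,"dz": 0,"yaw": 0,"fingers": 0},{"dx": 72,"dy": -56,"dz": 0,"yaw": 0,"fingers": 0},{"dx": 108,"dy": -84,"dz": 0,"yaw": 0,"fingers": 0},{"dx": 144,"dy": -112,"dz": 0,"yaw": 0,"fingers": 0},{"dx": 180,"dy": -140,"dz": 0,"yaw": 0,"fingers": 0}]}}

```text
time_s: 0.65
tcp_pos: [307.2, -324.6, 231.2]
ee_rot: [0.986, 0.169, 0.0, -0.0]
wrist_force: [0.7, -0.5, -0.0]
gripper_width: 12.2
finger_force: 0.0
```

>>> {"api": "servo_tool", "payload": {"steps": [{"dx": 36,"dy": -28,"dz": 0,"yaw": 0,"fingers": 0},{"dx": 72,"dy": -56,"dz": 0,"yaw": 0,"fingers": 0},{"dx": 108,"dy": -84,"dz": 0,"yaw": 0,"fingers": 0},{"dx": 144,"dy": -112,"dz": 0,"yaw": 0,"fingers": 0},{"dx": 180,"dy": -140,"dz": 0,"yaw": 0,"fingers": 0}]}}

```text
time_s: 1.15
tcp_pos: [430.1, -132.4, 231.3]
ee_rot: [0.986, 0.17, 0.0, 0.0]
wrist_force: [1.0, -1.8, -0.4]
gripper_width: -0.1
finger_force: 0.0
```

>>> {"api": "servo_tool", "payload": {"steps": [{"dx": 25,"dy": -20,"dz": 0,"yaw": 0,"fingers": 0},{"dx": 50,"dy": -40,"dz": 0,"yaw": 0,"fingers": 0},{"dx": 75,"dy": -60,"dz": 0,"yaw": 0,"fingers": 0},{"dx": 97,"dy": -72,"dz": 0,"yaw": 0,"fingers": 0},{"dx": 97,"dy": -72,"dz": 0,"yaw": 0,"fingers": 0}]}}

```text
time_s: 1.65
tcp_pos: [498.1, -31.9, 230.8]
ee_rot: [0.985, 0.171, -0.0, -0.0]
wrist_force: [0.2, -0.3, -0.0]
gripper_width: 0.1
finger_force: 0.0
```

```bash
python3 - <<'E'
from station import r,cams
from h import *
o=r.get_obs();c=cams.read_camera('wrist');print(o['tcp_pos'],o['time_s'],o['gripper_width'])
cv2.imwrite('pics/w2.png',c['image'][:,:,::-1])
Rm=R.from_quat(o['ee_rot']).as_matrix();d=Rm.T@(np.array([497.5,-33,o['tcp_pos'][2]])-o['tcp_pos']);print('to fork, tool axes',d)
import pickle;pickle.dump((o,c),open('w2.pkl','wb'))
E
```

```text
[498.09563014 -31.86913588 230.76690727] 1.65 0.056973574664838024
to fork, tool axes [-9.41895902e-01  8.63979669e-01 -4.23162190e-04]
```

View pics/w2.png

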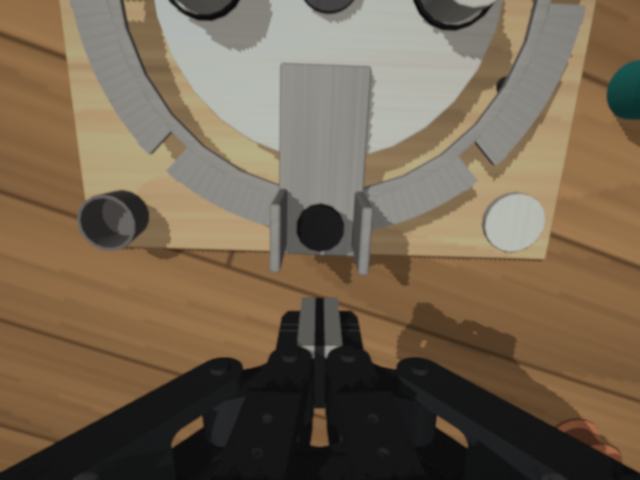

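The wrist view shows the cap at (320,227) between the plates at columns 277 and 365. I'll check its position from this view.

```bash
python3 - <<'E'
from h import *
import pickle
o,c=pickle.load(open('w2.pkl','rb'))
T=np.array(c['tool_from_camera']);Rm=R.from_quat(o['ee_rot']).as_matrix()
def pt(u,v,z):
    p=cv2.undistortPoints(np.array([[[u,v]]],float),c['K'],np.array(c['distortion']))[0,0]
    d=Rm@T[:3,:3]@[p[0],-p[1],-1];s=o['tcp_pos']+Rm@T[:3,3];return s+d*(z-s[2])/d[2]
for u,v,z in((320,227,100),(279,230,128),(364,232,128)):
    q=pt(u,v,z);print(q,Rm.T@(q-o['tcp_pos']))
E
```

```text
[499.31137253 -32.49030559 100.        ] [  0.9538676    1.0788506  130.76610469]
[495.965252   -6.4845951 128.       ] [  6.56360758 -24.55129599 102.7818251 ]
[512.57228121 -56.86298384 128.        ] [  5.22130814  28.4767395  102.74782888]
```

>>> {"api": "servo_tool", "payload": {"steps": [{"dx": 0,"dy": 1,"dz": 35,"yaw": 0.04,"fingers": 0},{"dx": 0,"dy": 1,"dz": 70,"yaw": 0.04,"fingers": 0},{"dx": 0,"dy": 1,"dz": 95,"yaw": 0.04,"fingers": 0},{"dx": 0,"dy": 1,"dz": 115,"yaw": 0.04,"fingers": 0},{"dx": 0,"dy": 1,"dz": 122,"yaw": 0.04,"fingers": 0}]}}

```text
time_s: 2.2
tcp_pos: [495.6, -35.3, 107.5]
ee_rot: [0.989, 0.149, -0.002, -0.001]
wrist_force: [-0.0, 0.4, -0.2]
gripper_width: -0.2
finger_force: 0.0
```

>>> {"api": "servo_tool", "payload": {"steps": [{"dx": 0,"dy": 0,"dz": 5,"yaw": 0,"fingers": 0},{"dx": 0,"dy": 0,"dz": 10,"yaw": 0,"fingers": 0},{"dx": 0,"dy": 0,"dz": 14,"yaw": 0,"fingers": 0},{"dx": 0,"dy": 0,"dz": 17,"yaw": 0,"fingers": 0},{"dx": 0,"dy": 0,"dz": 17,"yaw": 0,"fingers": 0}]}}

```text
time_s: 2.7
tcp_pos: [497.5, -35.0, 92.6]
ee_rot: [0.989, 0.15, 0.0, 0.0]
wrist_force: [-0.6, -1.3, 4.6]
gripper_width: -0.1
finger_force: 2.4
```

>>> {"api": "servo_tool", "payload": {"steps": [{"dx": 0,"dy": 0,"dz": 2,"yaw": 0,"fingers": 0},{"dx": 0,"dy": 0,"dz": 4,"yaw": 0,"fingers": 0},{"dx": 0,"dy": 0,"dz": 4.5,"yaw": 0,"fingers": 0},{"dx": 0,"dy": 0,"dz": 4.5,"yaw": 0,"fingers": 0},{"dx": 0,"dy": 0,"dz": 4.5,"yaw": 0,"fingers": 0}]}}

```text
time_s: 3.2
tcp_pos: [497.5, -34.9, 88.4]
ee_rot: [0.989, 0.15, 0.0, 0.0]
wrist_force: [-2.6, -0.7, 4.9]
gripper_width: 0.1
finger_force: 2.9
```

>>> {"api": "servo_tool", "payload": {"steps": [{"dx": 0.1,"dy": 6.6,"dz": 0,"yaw": -0.04,"fingers": 0},{"dx": 0.5,"dy": 13.2,"dz": 0,"yaw": -0.08,"fingers": 0},{"dx": 1.2,"dy": 19.7,"dz": 0,"yaw": -0.12,"fingers": 0},{"dx": 2.1,"dy": 26.2,"dz": 0,"yaw": -0.16,"fingers": 0},{"dx": 3.3,"dy": 32.7,"dz": 0,"yaw": -0.2,"fingers": 0}]}}

```text
time_s: 3.7
tcp_pos: [510.9, -65.0, 88.6]
ee_rot: [0.969, 0.249, 0.001, 0.0]
wrist_force: [1.7, 1.5, 5.4]
gripper_width: -0.1
finger_force: 2.9
```

>>> {"api": "servo_tool", "payload": {"steps": [{"dx": 0.1,"dy": 6.6,"dz": 0,"yaw": -0.04,"fingers": 0},{"dx": 0.5,"dy": 13.2,"dz": 0,"yaw": -0.08,"fingers": 0},{"dx": 1.2,"dy": 19.7,"dz": 0,"yaw": -0.12,"fingers": 0},{"dx": 2.1,"dy": 26.2,"dz": 0,"yaw": -0.16,"fingers": 0},{"dx": 3.3,"dy": 32.7,"dz": 0,"yaw": -0.2,"fingers": 0}]}}

```text
time_s: 4.2
tcp_pos: [529.9, -91.9, 88.7]
ee_rot: [0.939, 0.344, 0.001, 0.0]
wrist_force: [1.6, 3.1, 6.3]
gripper_width: 0.1
finger_force: 2.9
```

```bash
python3 - <<'E'
from station import r,cams
import cv2
print(r.get_obs()['tcp_pos'])
c=cams.read_camera('scene');cv2.imwrite('pics/s2.png',cv2.resize(c['image'][180:350,220:490,::-1],None,fx=2.5,fy=2.5))
E
```

```text
[529.90188187 -91.92585474  88.67025984]
```

View pics/s2.png

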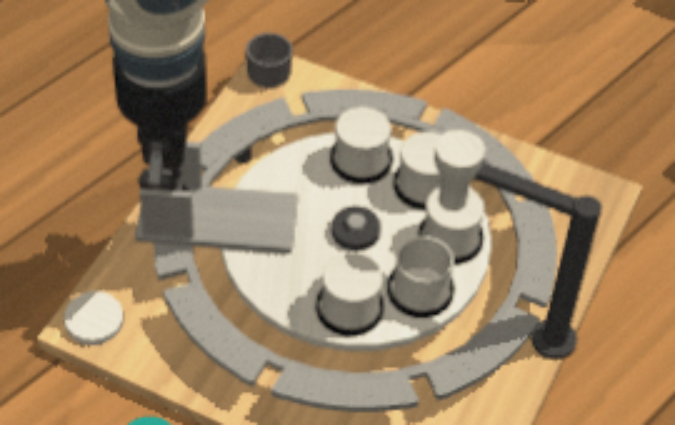

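The table is turning the right way: the open tin at (420,275) is moving toward the spout and all tins are upright. I'll lift off the cap while staying inside the fork, then push on.

>>> {"api": "servo_tool", "payload": {"steps": [{"dx": 0,"dy": 0,"dz": -6,"yaw": 0,"fingers": 0},{"dx": 0,"dy": 0,"dz": -12,"yaw": 0,"fingers": 0},{"dx": 0,"dy": 0,"dz": -18,"yaw": 0,"fingers": 0},{"dx": 0.1,"dy": 5,"dz": -18,"yaw": -0.03,"fingers": 0},{"dx": 0.3,"dy": 10,"dz": -18,"yaw": -0.06,"fingers": 0}]}}

```text
time_s: 4.75
tcp_pos: [535.1, -99.4, 106.3]
ee_rot: [0.928, 0.372, -0.0, -0.0]
wrist_force: [-2.6, 3.7, 2.6]
gripper_width: -0.1
finger_force: 1.9
```

>>> {"api": "servo_tool", "payload": {"steps": [{"dx": 0.1,"dy": 5,"dz": 0,"yaw": -0.03,"fingers": 0},{"dx": 0.3,"dy": 10,"dz": 0,"yaw": -0.06,"fingers": 0},{"dx": 0.7,"dy": 15,"dz": 0,"yaw": -0.09,"fingers": 0},{"dx": 1.2,"dy": 20,"dz": 0,"yaw": -0.12,"fingers": 0},{"dx": 1.9,"dy": 25,"dz": 0,"yaw": -0.15,"fingers": 0}]}}

```text
time_s: 5.25
tcp_pos: [553.3, -115.7, 106.2]
ee_rot: [0.898, 0.441, -0.0, -0.001]
wrist_force: [-2.9, 2.5, 4.3]
gripper_width: -0.2
finger_force: 2.2
```

>>> {"api": "servo_tool", "payload": {"steps": [{"dx": 0.1,"dy": 5,"dz": 0,"yaw": -0.03,"fingers": 0},{"dx": 0.3,"dy": 10,"dz": 0,"yaw": -0.06,"fingers": 0},{"dx": 0.7,"dy": 15,"dz": 0,"yaw": -0.09,"fingers": 0},{"dx": 1.2,"dy": 20,"dz": 0,"yaw": -0.12,"fingers": 0},{"dx": 1.9,"dy": 25,"dz": 0,"yaw": -0.15,"fingers": 0}]}}

```text
time_s: 5.75
tcp_pos: [574.2, -129.5, 106.2]
ee_rot: [0.862, 0.507, -0.0, -0.001]
wrist_force: [-1.8, 3.0, 3.8]
gripper_width: 0.1
finger_force: 2.3
```

>>> {"api": "servo_tool", "payload": {"steps": [{"dx": 0,"dy": 2,"dz": 0,"yaw": -0.01,"fingers": 0},{"dx": 0.1,"dy": 4,"dz": 0,"yaw": -0.025,"fingers": 0},{"dx": 0.1,"dy": 6,"dz": 0,"yaw": -0.035,"fingers": 0},{"dx": 0.2,"dy": 8,"dz": 0,"yaw": -0.05,"fingers": 0},{"dx": 0.3,"dy": 10,"dz": 0,"yaw": -0.06,"fingers": 0}]}}

```text
time_s: 6.25
tcp_pos: [583.7, -134.7, 105.8]
ee_rot: [0.847, 0.532, -0.0, -0.0]
wrist_force: [-3.3, 5.1, 2.3]
gripper_width: 0.2
finger_force: 2.3
```

>>> {"api": "servo_tool", "payload": {"steps": [{"dx": 0,"dy": 1,"dz": 0,"yaw": 0,"fingers": 0},{"dx": 0,"dy": 2,"dz": 0,"yaw": -0.01,"fingers": 0},{"dx": 0,"dy": 3,"dz": 0,"yaw": -0.02,"fingers": 0},{"dx": 0,"dy": 4,"dz": 0,"yaw": -0.02,"fingers": 0},{"dx": 0,"dy": 5,"dz": 0,"yaw": -0.03,"fingers": 0}]}}

```text
time_s: 6.75
tcp_pos: [588.5, -137.4, 105.7]
ee_rot: [0.839, 0.544, -0.0, 0.0]
wrist_force: [-1.5, -0.4, -0.0]
gripper_width: -0.2
finger_force: 0.5
```

>>> {"api": "servo_tool", "payload": {"steps": [{"dx": 0,"dy": 1,"dz": 0,"yaw": 0,"fingers": 0},{"dx": 0,"dy": 1,"dz": 0,"yaw": 0,"fingers": 0},{"dx": 0,"dy": 2,"dz": 0,"yaw": 0,"fingers": 0},{"dx": 0,"dy": 2,"dz": 0,"yaw": 0,"fingers": 0},{"dx": 0,"dy": 2,"dz": 0,"yaw": 0,"fingers": 0}]}}

```text
time_s: 7.25
tcp_pos: [590.1, -138.0, 105.8]
ee_rot: [0.839, 0.544, 0.0, 0.0]
wrist_force: [-0.0, 0.9, 0.0]
gripper_width: -0.1
finger_force: 0.1
```

```bash
python3 - <<'E'
from station import r,cams
import cv2,numpy as np
s=cams.read_camera('scene')['image'][180:350,220:490,::-1];w=cams.read_camera('wrist')['image'][:,:,::-1]
cv2.imwrite('pics/v3.png',np.hstack([cv2.resize(s,(430,270)),cv2.resize(w,(360,270))]))
E
```

```text
(no output)
```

View pics/v3.png

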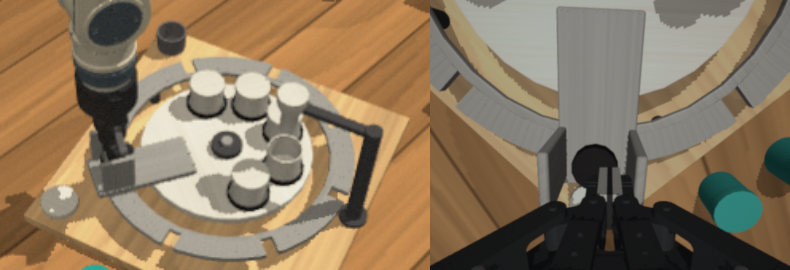

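Tins now stand where their neighbours stood at the start, so the table is near 45°. The finger has no contact with the right-hand plate, so I'll push on a little to feel the stop.

>>> {"api": "servo_tool", "payload": {"steps": [{"dx": 0,"dy": 1,"dz": 0,"yaw": -0.01,"fingers": 0},{"dx": 0,"dy": 2,"dz": 0,"yaw": -0.02,"fingers": 0},{"dx": 0,"dy": 3,"dz": 0,"yaw": -0.02,"fingers": 0},{"dx": 0,"dy": 4,"dz": 0,"yaw": -0.02,"fingers": 0},{"dx": 0,"dy": 4,"dz": 0,"yaw": -0.02,"fingers": 0}]}}

```text
time_s: 7.85
tcp_pos: [591.7, -138.7, 105.7]
ee_rot: [0.833, 0.553, -0.001, -0.002]
wrist_force: [-11.3, 3.4, 6.3]
gripper_width: 0.2
finger_force: 5.8
```

```bash
python3 - <<'E'
from station import r,cams
import cv2,numpy as np
print(r.get_obs()['wrist_force'])
s=cams.read_camera('top')['image'][100:300,190:430,::-1];w=cams.read_camera('wrist')['image'][120:400,140:500,::-1]
cv2.imwrite('pics/v4.png',np.hstack([cv2.resize(s,(400,333)),cv2.resize(w,(400,333))]))
E
```

```text
[-11.32801414   3.43947509   6.27489446]
```

View pics/v4.png

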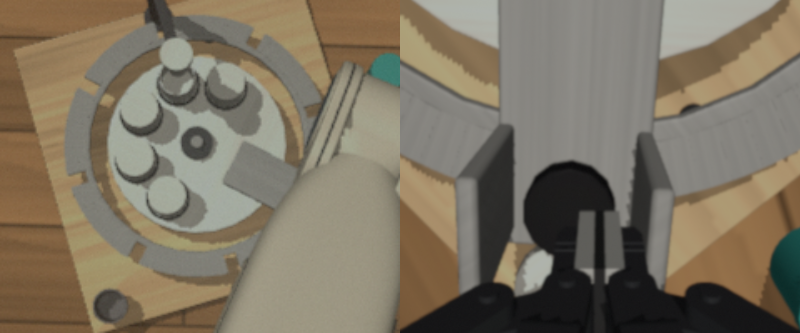

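The push is now stopped hard (12 N), and the open tin stands under the spout (180,80 in the left half). I'll back off 8 mm and lift out of the fork.

>>> {"api": "servo_tool", "payload": {"steps": [{"dx": 0,"dy": -4,"dz": 0,"yaw": 0,"fingers": 0},{"dx": 0,"dy": -8,"dz": 0,"yaw": 0,"fingers": 0},{"dx": 0,"dy": -10,"dz": -3,"yaw": 0,"fingers": 0},{"dx": 0,"dy": -10,"dz": -20,"yaw": 0,"fingers": 0},{"dx": 0,"dy": -10,"dz": -40,"yaw": 0,"fingers": 0}]}}

```text
time_s: 8.45
tcp_pos: [584.2, -135.4, 145.9]
ee_rot: [0.833, 0.553, -0.0, -0.0]
wrist_force: [-0.9, -0.4, 0.2]
gripper_width: 0.1
finger_force: 0.0
```

>>> {"api": "servo_tool", "payload": {"steps": [{"dx": -10,"dy": 0,"dz": -20,"yaw": 0,"fingers": 0},{"dx": -30,"dy": 0,"dz": -40,"yaw": 0,"fingers": 0},{"dx": -60,"dy": 0,"dz": -60,"yaw": 0,"fingers": 0},{"dx": -80,"dy": 0,"dz": -80,"yaw": 0,"fingers": 0},{"dx": -80,"dy": 0,"dz": -80,"yaw": 0,"fingers": 0}]}}

```text
time_s: 8.95
tcp_pos: [553.6, -211.8, 228.7]
ee_rot: [0.834, 0.552, 0.001, 0.002]
wrist_force: [0.3, -0.5, 0.5]
gripper_width: 0.1
finger_force: 0.0
```

```bash
python3 - <<'E'
from station import r,cams
from h import *
import pickle
o=r.get_obs();print(o['tcp_pos'],o['wrist_force'],o['time_s'])
w=cams.read_camera('wrist');t=cams.read_camera('top');s=cams.read_camera('scene');pickle.dump((o,w,t,s),open('w3.pkl','wb'))
cv2.imwrite('pics/v5.png',np.hstack([cv2.resize(w['image'],(400,300)),cv2.resize(s['image'][180:350,220:450],(400,300))])[:,:,::-1])
E
```

```text
[ 553.63034662 -211.766847    228.73013802] [ 0.29784263 -0.50762827  0.54073109] 8.95
```

View pics/v5.png

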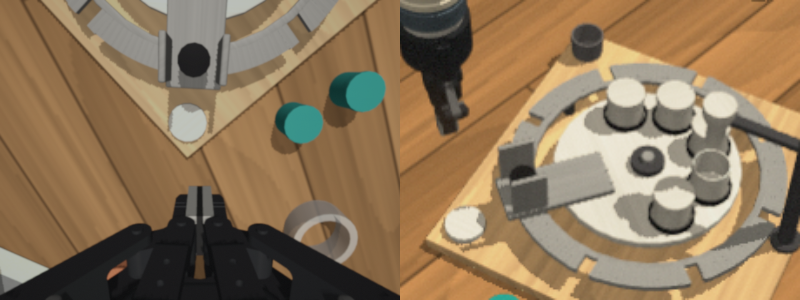

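The gripper is clear. The cap shows at (193,60) in the wrist half, between the plates. I'll check its angle and height numerically.

```bash
python3 - <<'E'
from h import *
import pickle
o,c,t,s=pickle.load(open('w3.pkl','rb'));o2,c2=pickle.load(open('w2.pkl','rb'))
C=np.array([654.6,14.6])
def pt(o,c,u,v,z):
    T=np.array(c['tool_from_camera']);Rm=R.from_quat(o['ee_rot']).as_matrix()
    p=cv2.undistortPoints(np.array([[[u,v]]],float),c['K'],np.array(c['distortion']))[0,0]
    d=Rm@T[:3,:3]@[p[0],-p[1],-1];q=o['tcp_pos']+Rm@T[:3,3];return q+d*(z-q[2])/d[2]
for o_,c_,b in((o2,c2,(285,195,355,255)),(o,c,(282,60,340,125))):
    x0,y0,x1,y1=b;g=c_['image'][y0:y1,x0:x1].max(2)
    n,l,st,ce=cv2.connectedComponentsWithStats((g<55).astype(np.uint8))
    i=1+np.argmax(st[1:,4]);u,v=ce[i]+[x0,y0];print('blob',st[i],u,v)
    for z in(92,100):
        w=np.diff([pt(o_,c_,u+k,v,z) for k in(-st[i,2]/2,st[i,2]/2)],axis=0)
        q=pt(o_,c_,u,v,z);d=q[:2]-C;print(z,q,'r',np.hypot(*d),'ang',np.degrees(np.arctan2(d[1],d[0]))%360,'width',np.linalg.norm(w))
E
```

```text
blob [  12    9   47   47 1719] 319.652123327516 227.40488656195464
92 [496.92770553 -33.09614384  92.        ] r 164.7284874642325 ang 196.8306574571841 width 33.52116976088053
100 [498.95696194 -32.36104702 100.        ] r 162.57335339501194 ang 196.78975801097346 width 32.569460059582774
blob [   3    9   51   54 2126] 309.7201317027281 95.83584195672626
92 [ 582.58964778 -129.82657898   92.        ] r 161.3831699485379 ang 243.49939116081657 width 32.94403748775799
100 [ 582.57261754 -130.19880301  100.        ] r 161.72395363241446 ang 243.55283387915023 width 32.001694890538026
```

The result leaves the height unclear, so I'll take the same relative view as at the start and compare directly.

>>> {"api": "servo_tool", "payload": {"steps": [{"dx": 30,"dy": -2,"dz": -2,"yaw": 0.02,"fingers": 0},{"dx": 60,"dy": -5,"dz": -2,"yaw": 0.02,"fingers": 0},{"dx": 85,"dy": -7,"dz": -2,"yaw": 0.02,"fingers": 0},{"dx": 85,"dy": -7,"dz": -2,"yaw": 0.02,"fingers": 0},{"dx": 85,"dy": -7,"dz": -2,"yaw": 0.02,"fingers": 0}]}}

```text
time_s: 9.6
tcp_pos: [580.0, -127.0, 226.9]
ee_rot: [0.838, 0.545, -0.0, -0.001]
wrist_force: [-0.2, 0.8, 0.0]
gripper_width: -0.2
finger_force: 0.0
```

```bash
cat > m.py <<'E'
from station import r,cams
from h import *
import pickle
o=r.get_obs();c=cams.read_camera('wrist');pickle.dump((o,c),open('w4.pkl','wb'))
C=np.array([654.6,14.6])
def pt(o,c,u,v,z):
    T=np.array(c['tool_from_camera']);Rm=R.from_quat(o['ee_rot']).as_matrix()
    p=cv2.undistortPoints(np.array([[[u,v]]],float),c['K'],np.array(c['distortion']))[0,0]
    d=Rm@T[:3,:3]@[p[0],-p[1],-1];q=o['tcp_pos']+Rm@T[:3,3];return q+d*(z-q[2])/d[2]
print(o['tcp_pos'],o['ee_rot'],o['time_s'])
for k in(('w2.pkl'),('w4.pkl')):
    o_,c_=pickle.load(open(k,'rb'));x0,y0,x1,y1=285,190,360,260;g=c_['image'][y0:y1,x0:x1].max(2)
    n,l,st,ce=cv2.connectedComponentsWithStats((g<55).astype(np.uint8))
    i=1+np.argmax(st[1:,4]);u,v=ce[i]+[x0,y0];e=cv2.fitEllipse(max(cv2.findContours((l==i).astype(np.uint8),0,1)[0],key=len))
    d=pt(o_,c_,u,v,100)[:2]-C;print('blob',st[i],u,v,e[1],'r',np.hypot(*d),np.degrees(np.arctan2(d[1],d[0]))%360)
a,b=[pickle.load(open(k,'rb'))[1]['image'][170:300,240:400,::-1] for k in('w2.pkl','w4.pkl')]
cv2.imwrite('pics/v6.png',cv2.resize(np.hstack([a,b]),None,fx=2.5,fy=2.5))
E
python3 m.py
```

```text
[ 580.03535812 -126.991563    226.87033999] [ 8.38323718e-01  5.45172327e-01 -4.63482016e-04 -5.12843488e-04] 9.6
blob [  12   14   47   47 1719] 319.652123327516 227.40488656195464 (45.453041076660156, 46.3327751159668) r 162.57335339501194 196.78975801097346
blob [  18   18   46   48 1724] 324.9785382830627 231.42691415313226 (45.407798767089844, 46.519168853759766) r 161.21103046167542 243.58119671315808
```

View pics/v6.png

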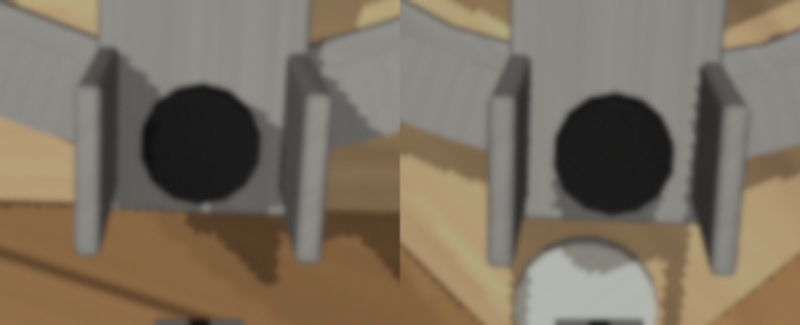

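The two views match closely in size and position, but not well enough to be sure of the height. A light touch on the cap will settle it: about 3.5 N at 99 mm if it is up, and nothing if it is still 8 mm down.

>>> {"api": "servo_tool", "payload": {"steps": [{"dx": -1,"dy": 4,"dz": 30,"yaw": 0,"fingers": 0},{"dx": -1,"dy": 4,"dz": 60,"yaw": 0,"fingers": 0},{"dx": -1,"dy": 4,"dz": 90,"yaw": 0,"fingers": 0},{"dx": -1,"dy": 4,"dz": 115,"yaw": 0,"fingers": 0},{"dx": -1,"dy": 4,"dz": 120,"yaw": 0,"fingers": 0}]}}

```text
time_s: 10.15
tcp_pos: [581.5, -131.0, 104.7]
ee_rot: [0.839, 0.544, -0.002, -0.002]
wrist_force: [-0.4, 0.3, -0.0]
gripper_width: 0.2
finger_force: 0.0
```

>>> {"api": "servo_tool", "payload": {"steps": [{"dx": 0,"dy": 0,"dz": 2,"yaw": 0,"fingers": 0},{"dx": 0,"dy": 0,"dz": 4,"yaw": 0,"fingers": 0},{"dx": 0,"dy": 0,"dz": 5,"yaw": 0,"fingers": 0},{"dx": 0,"dy": 0,"dz": 6,"yaw": 0,"fingers": 0},{"dx": 0,"dy": 0,"dz": 6,"yaw": 0,"fingers": 0}]}}

```text
time_s: 10.65
tcp_pos: [583.5, -130.9, 102.3]
ee_rot: [0.839, 0.544, 0.0, 0.0]
wrist_force: [0.2, -0.2, 0.2]
gripper_width: 0.2
finger_force: 0.0
```

>>> {"api": "servo_tool", "payload": {"steps": [{"dx": 0,"dy": 0,"dz": 1,"yaw": 0,"fingers": 0},{"dx": 0,"dy": 0,"dz": 2,"yaw": 0,"fingers": 0},{"dx": 0,"dy": 0,"dz": 3,"yaw": 0,"fingers": 0},{"dx": 0,"dy": 0,"dz": 3,"yaw": 0,"fingers": 0},{"dx": 0,"dy": 0,"dz": 3,"yaw": 0,"fingers": 0}]}}

```text
time_s: 11.15
tcp_pos: [583.4, -130.8, 98.9]
ee_rot: [0.839, 0.544, 0.0, 0.0]
wrist_force: [-0.1, -0.8, 2.8]
gripper_width: 0.0
finger_force: 1.5
```

There is contact force (2.8 N) at 99 mm, so the plunger is fully up. I'm retreating straight up.

>>> {"api": "servo_tool", "payload": {"steps": [{"dx": 0,"dy": 0,"dz": -10,"yaw": 0,"fingers": 0},{"dx": 0,"dy": 0,"dz": -35,"yaw": 0,"fingers": 0},{"dx": 0,"dy": 0,"dz": -60,"yaw": 0,"fingers": 0},{"dx": 0,"dy": 0,"dz": -80,"yaw": 0,"fingers": 0},{"dx": 0,"dy": 0,"dz": -80,"yaw": 0,"fingers": 0}]}}

```text
time_s: 11.65
tcp_pos: [584.3, -131.2, 182.2]
ee_rot: [0.839, 0.544, 0.001, 0.002]
wrist_force: [0.9, 0.1, 0.2]
gripper_width: 0.1
finger_force: 0.0
```

```bash
python3 -c "
from station import r
o=r.get_obs();print(o['tcp_pos'],o['wrist_force']);print(r.close_job())"
```

```text
[ 584.32586399 -131.18223444  182.15331589] [0.92698499 0.10711296 0.18994432]
the job is handed in; nothing more can be done
None
```

The table is turned one notch counter-clockwise, the open tin stands under the spout, a light touch found the plunger back up, and the job was handed in at about 12 s; the hand-in returned no verdict.

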